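Fold out the crank of a jar vice and clamp a stuck jam jar

ROBOT

A 6-joint arm with a two-finger parallel gripper is mounted at the origin on a cart in front of the work surface, level with it; the furniture and walls round the work are solid. World frame = base frame: x ahead of the robot, y to its left, z up, the work surface at z = 0. Lengths are in m, angles in rad, forces in N, time in s.
With the tool pointing down it reaches from about 0.35 to 0.775 m from the base axis. Payload 7.3 kg.
Tool frame: the origin (TCP) lies at the centre of the arm's flange, where the gripper is bolted on; the fingertips stand 178 mm ahead of it and the grasp point (between the pads) lies 159 mm ahead of it (tip_extent is the distance from the TCP to the fingertips, in m); z points along the fingers, y is the line along which they close (so a half turn about z gives the same grasp; the last joint's range is limited). The gripper opens to 92 mm and grips with 3 to 60 N. Pads are 19 mm wide; open, the fingers measure 130 mm over their backs; the gripper's body (75 mm by 190 mm) begins 47 mm behind the grasp point.
Start: joints at [1.14, 0.342, 1.524, -0, 1.275, -0.146], TCP at [0.147, 0.504, 0.405] pointing down, gripper open.
Joint ranges: [-2.53, 2.53], [-0.77, 2.02], [0.04, 2.7], [-1, 4.14], [0.28, 2.66], [-3.11, 3.11]. Speed limits (rad/s): [2.57, 2.57, 3.14, 3.14, 3.14, 3.14].

INTERFACE

Orientations are given as [roll, pitch, yaw] about the fixed x, y, z axes, in that order (R = Rz(yaw) Ry(pitch) Rx(roll)).
In Python, from cell import * gives the robot as it stands.
- The arm moves only by the tool arm_command, never from a script. Its arguments are lists of equal length, an entry for each row: "xyz": the shift along the world's x, y, z in mm, a list of three; "spin": the turn about the world's z in degrees. In form: {"xyz": [[tx, ty, tz], ...], "spin": [spin, ...]}. A call has 1 to 20 rows; each row shifts and turns the commanded pose from where the row before left it; what a row does not reach is not made up. A row lasts 1/10 s, in which the tool goes at most 50 mm and 8.59 degrees, less where a joint would pass 70% of its speed; a pose out of reach is approached as far as the arm can. A call with a gripper value outside its range is refused whole. "jaw" is the opening, from -1 (shut) to 1 (fully open), set as the call begins (left out, the last holds). The fingers move at their own pace and stop on an object; "squeeze" is the grip in N (left out, the last holds). Time passes only in rows, so rows that do not move let the fingers close. It gives the time, the measured TCP pose, the force, the opening and the grip force at its end, in the units of the state.
- observe(): the state, without advancing time (a new reading comes with each control period).
- read_camera(name): name is "scene" or "top" or "wrist"; returns a dict with "img" (480x640x3 uint8, red, green, blue), "depth" (480x640 float32, m along the optical axis (not along the pixel's ray), 0 where there is no reading), "fx", "fy", "cx", "cy" (pixels), "world_from_camera" (4x4, takes a point from camera to world coordinates). Camera axes: x right, y up, looking along -z (the intrinsics and any distortion apply to the point x, -y, -z); pixel columns grow to the right and rows downward; lengths in m; the calibration is good to about 2 mm. A picture is of the moment at which its call begins.
- hand_in(): hands the job in; it is judged then, once.
The state is a dict: "time": time; "qpos": joint angles; "qvel": joint speeds; "joint_efforts": joint torques, N m; "tool_pos": TCP position; "tool_rot": TCP orientation; "contact_force": force on the tool from outside, world axes, zero at the start; "torque": the same for the moment, N m; "opening": finger opening in m; "grip_force": force on a finger pad.
Only numpy, scipy, OpenCV 4.12 (cv2) and the standard library are available. Lean on these libraries where they do the work, as an engineer would, in place of code of your own. Each camera call takes 0.05 s, during which the arm holds its last target. There are 200 camera calls.

TASK

The lid of the jam jar is stuck, so clamp the jar in the jar vice: fold the vice's crank handle right over into its working position until it clicks home, then crank it clockwise until the jaws hold the jar firmly, tightening by feel because the glass cracks if it is over-tightened. Let go and leave the handle out; work the vice only by its handle, and leave the other things where they are.

Things in the scene. Friction and masses are not known exactly. Their poses are not given: they have to be found in the camera images.
- vice: Fixed grey jar vice, 130 x 285 x 109 mm. Origin: worktop level, on the upright crank-shaft axis in the square gear tower (70 x 70, 68 mm high); z up. Its y axis runs along two rods to the jar and end jaw, base ends at y = 243 mm; bed under the jar 16 mm high, jaws up to 78 mm. The aluminium end jaw (V-shaped pads centre the jar) is set by hand anywhere at y = 165 to 230 mm and not measured.
- hinge (a point): Middle of the handle's hinge pin, on the shaft axis, 98 mm above the worktop, fixed; axes as the vice's; the pin lies along x. Clockwise turning (from above) drives the moving jaw to the end jaw, 10 mm per rad; 2.2 to 5 rad are loose before the jar is nipped. A friction brake holds the jaw where the crank is left: the loose crank takes about 6 N at the knob in motion, 1 to 5 N remain in a pause.
- knob: Red crank knob, 22 mm diameter, 39 mm long, spins freely. Origin: centre; z: its axis, away from the arm. It lies 62 mm along the steel arm from the hinge pin, 26 mm off the arm's middle plane (arm 14 wide, 8 thick, round end 21 mm). Folded, it hangs down beyond the tower's -y end, 5 mm off it. Folded out it stands up, at first on the +y side; it then circles the shaft at 124 mm height.
- handle (a joint): Fold angle of the handle about the hinge pin, rad. 0: folded, arm over the tower to the vice's -y, 11 degrees below level, in a fork that blocks the shaft. It swings up and over to 3.34: level, at its working stop. Stays where left. A sprung click stop resists from 2.75 to 3.09 (about 7 N at the knob), then snaps it against the stop and holds it. Home is above 3.26.
- jaw: Moving aluminium jaw, flat rubber pad that gives 1 mm per 15 N, 124 mm wide, slides along the vice's y. Origin: 88 mm behind its pad face, at worktop level (on the shaft axis while open, as at the start); axes as the vice's. Once the jar is nipped, each newton at the knob beyond the loose crank's force adds 6 to 9 N of clamping; this extra grows by 1 to 2 N per 0.1 rad, also as felt in pauses.
- jam_jar: Glass jar of red jam, gold lid, 66 mm diameter, 85 mm high, 0.27 to 0.53 kg, loose on the vice's bed, 5 to 20 mm short of the end jaw. Origin: centre of its underside, z up. Pushing it along adds under 1 N at the knob. Firmly held: 12 N or more from the moving jaw; aim at 25 N, 3 to 4 N at the knob above the loose crank's. The glass cracks above 60 N, 7 to 9 N above.
- white_jug: Translucent white jug with a green cap, 70 x 99 x 203 mm, at the back of the worktop, to be left alone. Origin: centre of its underside.
- tumbler: Clear drinking glass, 81 mm diameter, 91 mm high, at the back, to be left alone. Origin: centre of its underside.
- tin_small: Small green food tin, 75 mm diameter, 58 mm high, at the back, to be left alone. Origin: centre of its underside.
- mug_cream: Cream mug, 92 mm diameter, 127 mm over the handle, 95 mm high, on the right, to be left alone. Origin: centre of its underside.
- teaspoon: Steel teaspoon, 130 x 26 x 11 mm, lying on the right, to be left alone. Origin: its underside, middle.
There are look-alikes about, which are no part of the job. Leave any blue, orange or turquoise look-alike of the jam_jar alone.

How it is judged:
By the outcome, as a careful person would: the job done as asked, in the order asked, and still so for the second after the job is handed in, with the robot touching nothing.
It also fails if it takes over 61 s, if anything falls off the work surface, if the arm or the gripper's body presses on something with over 40 N, if the wrist force passes 120 N, or if a joint passes its speed limit or range.

## Working session

There is one attempt and no reset: what is moved stays moved. The work goes in short steps, Python scripts to look and compute and a tool call to move; the robot and the scene stay as the last step left them, time stands still between calls to the robot, and variables do not carry over. Pictures are saved under pics/ and viewed, at most 10 in all, crops included, and the job is handed in when it is done.

Besides the shell and the picture viewer there is one more tool, called after ">>>" by a JSON object that holds its "op" and its "data", one argument or row to a line. arm_command: Moves the arm, as the interface text tells. Its arguments: {"type":"object","properties":{"xyz":{"type":"array","items":{"type":"array","items":{"type":"number"}}},"spin":{"type":"array","items":{"type":"number"}},"jaw":{"type":"number"},"squeeze":{"type":"number"}},"required":["xyz","spin"]}

```bash
mkdir -p pics
cat > h.py <<'E'
from cell import *
import numpy as np, cv2
def pts(c):
    """world xyz per pixel from depth"""
    v,u=np.mgrid[0:480,0:640]; d=c["depth"]
    P=np.stack([(u-c["cx"])/c["fx"]*d,-(v-c["cy"])/c["fy"]*d,-d,np.ones_like(d)],-1)
    return (P@np.array(c["world_from_camera"]).T)[...,:3]
def ray(c,u,v):
    T=np.array(c["world_from_camera"]); d=T[:3,:3]@np.array([(u-c["cx"])/c["fx"],-(v-c["cy"])/c["fy"],-1]); return T[:3,3],d/np.linalg.norm(d)
def onz(c,u,v,z):
    o,d=ray(c,u,v); return o+d*(z-o[2])/d[2]
def save(c,n): cv2.imwrite(f"pics/{n}.png",c["img"][...,::-1])
E
python3 - <<'E'
from h import *
s=observe(); print({k:np.round(v,3) for k,v in s.items()})
import pickle
for n in("scene","top"):
    c=read_camera(n); save(c,n); pickle.dump(c,open(n+".pkl","wb")); print(n,{k:c[k] for k in c if k not in("img","depth")}, (c["depth"]>0).mean())
E
```

```text
{'time': np.float64(0.0), 'qpos': array([ 1.14 ,  0.343,  1.525,  0.   ,  1.275, -0.146]), 'qvel': array([-0.001, -0.001,  0.001,  0.   , -0.001,  0.001]), 'joint_efforts': array([ -0.   , -43.127, -24.421,   0.071,   0.056,  -0.   ]), 'tool_pos': array([0.147, 0.504, 0.404]), 'tool_rot': array([-3.14 , -0.   ,  2.857]), 'contact_force': array([-0.647, -0.31 , -0.818]), 'torque': array([ 0.007, -0.051, -0.033]), 'grip_force': np.float64(0.0), 'opening': np.float64(0.092)}
scene {'fx': 543.429181894857, 'fy': 543.429181894857, 'cx': 315.4252451576899, 'cy': 238.5790093000901, 'world_from_camera': array([[ 0.82935772,  0.31047689, -0.46451036,  0.09367765],
       [-0.55833939,  0.42995723, -0.70950258, -1.01709273],
       [-0.02056456,  0.84778587,  0.52993983,  0.62330608],
       [ 0.        ,  0.        ,  0.        ,  1.        ]])} 0.9680403645833333
top {'fx': 580.1919791905227, 'fy': 580.1919791905227, 'cx': 328.72865151137324, 'cy': 234.5144638881115, 'world_from_camera': array([[ 0.00371039,  0.99513944, -0.09840589,  0.44180521],
       [-0.99999208,  0.00355049, -0.00180001, -0.27565156],
       [-0.00144188,  0.09841179,  0.99514473,  1.19523244],
       [ 0.        ,  0.        ,  0.        ,  1.        ]])} 0.995556640625
```

View pics/scene.png

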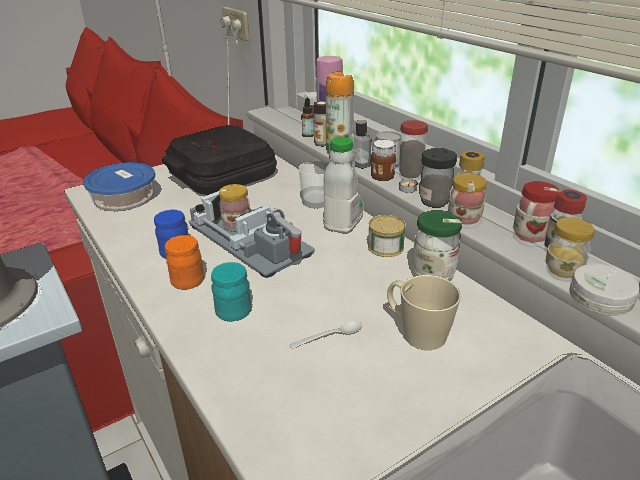

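View pics/top.png

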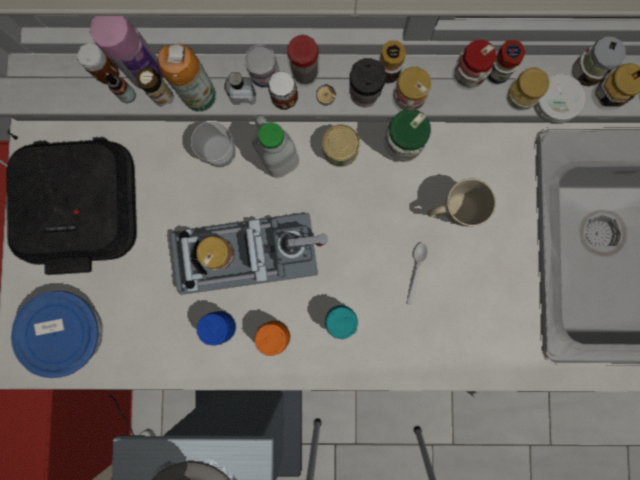

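The jar in the vice (top 213,252; gold lid, red jam) is the one meant. The blue (215,328), orange (272,338) and turquoise (341,322) jars are the look-alikes. The tower is at top (292,243), with the folded knob at its right (320,240).

Run:
```python
from h import *
import pickle
t=pickle.load(open("top.pkl","rb")); s=pickle.load(open("scene.pkl","rb"))
P=pts(t); 
m=np.zeros((480,640),bool); m[205:298,160:330]=1
m&=(P[...,2]>.008)&(P[...,2]<.13)
n,l,st,_=cv2.connectedComponentsWithStats(m.astype(np.uint8))
k=1+np.argmax(st[1:,4]); M=l==k
low=M&(P[...,2]<.125)
xy=P[M][:,:2]*1000
print("rect",cv2.minAreaRect(xy.astype(np.float32)))
# tower top: z .06-.075
for lo,hi in((.055,.063),(.063,.072),(.072,.085),(.085,.098),(.098,.115)):
    q=P[M&(P[...,2]>lo)&(P[...,2]<hi)]
    print(lo,hi,len(q),np.round(q.mean(0)*1000),np.round(q.min(0)*1000),np.round(q.max(0)*1000))
# tower region
r=M.copy(); r[:,:268]=0
q=P[r&(P[...,2]>.060)&(P[...,2]<.074)]; print("tower",len(q),cv2.minAreaRect((q[:,:2]*1000).astype(np.float32)))
# red knob
for nm,c,(v0,v1,u0,u1) in(("scene",s,(225,265,275,310)),("top",t,(230,250,300,330))):
    h=cv2.cvtColor(c["img"],cv2.COLOR_RGB2HSV); mm=((h[...,0]<8)|(h[...,0]>172))&(h[...,1]>110)
    w=np.zeros_like(mm); w[v0:v1,u0:u1]=1; mm&=w
    vv,uu=np.where(mm); print(nm,len(vv),uu.mean(),vv.mean(),uu.min(),uu.max(),vv.min(),vv.max()); 
    if len(vv): print(np.round(np.median(pts(c)[mm],0)*1000), "ray",[np.round(onz(c,uu.mean(),vv.mean(),z)*1000) for z in(.06,.09)])
a=cv2.resize(s["img"][170:290,180:330],None,fx=4,fy=4,interpolation=cv2.INTER_CUBIC)
cv2.imwrite("pics/c1.png",a[...,::-1])
b=cv2.resize(t["img"][205:300,160:335],None,fx=4.5,fy=4.5,interpolation=cv2.INTER_CUBIC)
cv2.imwrite("pics/c2.png",b[...,::-1])
```

```text
rect ((522.55615234375, -115.96414184570312), (130.34881591796875, 312.4313659667969), 8.423233032226562)
0.055 0.063 284 [510. -69.  59.] [ 448. -253.   55.] [573.  22.  63.]
0.063 0.072 903 [ 527. -162.   68.] [ 450. -261.   63.] [572.  20.  72.]
0.072 0.085 1110 [517. -88.  77.] [ 464. -263.   72.] [565.  13.  85.]
0.085 0.098 347 [ 533. -188.   94.] [ 486. -270.   85.] [554. -26.  98.]
0.098 0.115 927 [521. -87. 102.] [ 488. -251.   98.] [551. -22. 115.]
tower 765 ((536.573974609375, -212.76837158203125), (70.0562515258789, 93.44461822509766), 8.406094551086426)
scene 157 294.49044585987264 244.61783439490446 289 300 236 253
[ 538. -264.   65.] ray [array([ 542., -258.,   60.]), array([ 519., -298.,   90.])]
top 4 319.0 244.25 318 320 244 245
[ 534. -255.   75.] ray [array([ 535., -255.,   60.]), array([ 532., -255.,   90.])]
```

View pics/c1.png

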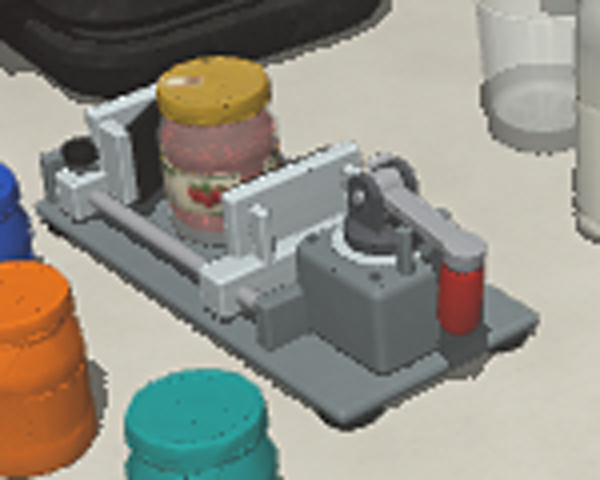

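View pics/c2.png

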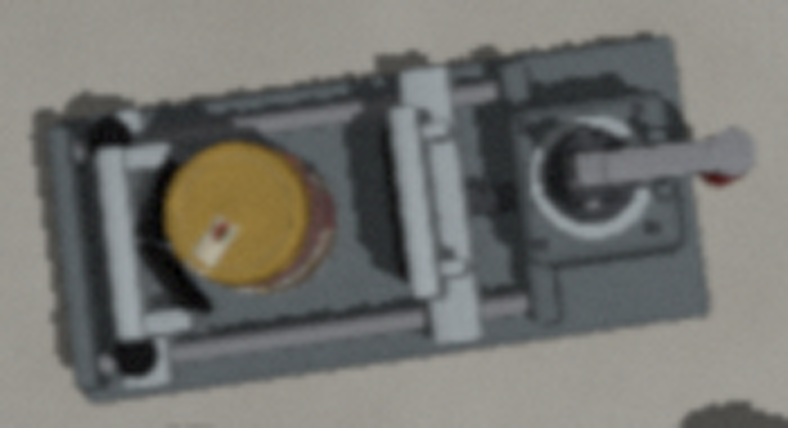

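Vice fit: origin about (535,-201) mm, yaw about +8.4°. That predicts the folded knob centre at (543,-256,61), and the scene ray at z=60 hits (542,-258), so they agree. I'm moving above it with the finger line along the vice's x.

>>> {"op": "arm_command", "data": {
  "xyz": [
    [35,-32,0],
    [35,-32,0],
    [35,-32,0],
    [35,-32,0],
    [35,-32,0],
    [35,-32,0],
    [35,-32,0],
    [35,-32,0],
    [10.5,-45,0],
    [10.5,-45,0],
    [10.5,-45,0],
    [10.5,-45,0],
    [10.5,-45,0],
    [10.5,-45,0],
    [10.5,-45,0],
    [10.5,-45,0],
    [10.5,-45,0],
    [10.5,-45,0],
    [10.5,-45,0],
    [0,0,0]
  ],
  "spin": [-3.4,-3.4,-3.4,-3.4,-3.4,-3.4,-3.4,-3.4,-3.4,-3.4,-3.4,-3.4,-3.4,-3.4,-3.4,-3.4,-3.4,-3.4,-3.4,-0.7],
  "jaw": 0.1,
  "squeeze": 30
}}

```text
time: 2.1
tool_pos: [0.5431, -0.2522, 0.4033]
tool_rot: [-3.141, 0.001, 1.71]
contact_force: [0.5, 1.0, -0.5]
opening: 0.0505
grip_force: 0.0
```

Run:
```python
from h import *
import pickle
c=read_camera("wrist"); save(c,"w1"); pickle.dump(c,open("w1.pkl","wb"))
s=observe(); print(s["time"],np.round(s["tool_pos"],4),np.round(s["tool_rot"],3),np.round(s["contact_force"],2),s["opening"],np.round(s["qpos"],2))
print(np.round(np.array(c["world_from_camera"]),3))
h=cv2.cvtColor(c["img"],cv2.COLOR_RGB2HSV); mm=((h[...,0]<8)|(h[...,0]>172))&(h[...,1]>110)
P=pts(c)
n,l,st,ce=cv2.connectedComponentsWithStats(mm.astype(np.uint8))
for i in range(1,n):
    if st[i,4]>60: q=P[l==i]; print(st[i],np.round(ce[i]),np.round(np.median(q,0)*1000),np.round(np.percentile(q,3,axis=0)*1000),np.round(np.percentile(q,97,axis=0)*1000))
# jug in top view: green cap
t=pickle.load(open("top.pkl","rb")); Q=pts(t)
m=np.zeros((480,640),bool); m[115:185,245:305]=1; m&=(Q[...,2]>.03)&(Q[...,2]<.22); q=Q[m]*1000
print("jug",np.round(np.percentile(q,[2,50,98],axis=0)))
```

```text
2.15 [ 0.5429 -0.2496  0.4034] [-3.140e+00 -1.000e-03  1.712e+00] [0.04 0.43 0.56] 0.050487421155083506 [-0.56  0.48  1.31 -0.    1.35 -0.7 ]
[[ 0.99  -0.135 -0.037  0.533]
 [ 0.14   0.951  0.276 -0.177]
 [-0.002 -0.279  0.96   0.383]
 [ 0.     0.     0.     1.   ]]
jug [[ 678. -209.   39.]
 [ 705. -173.  147.]
 [ 784. -121.  206.]]
```

View pics/w1.png

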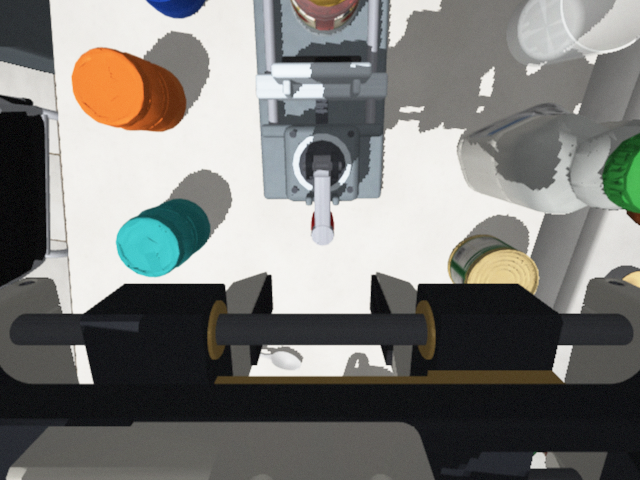

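The wrist view shows the tower ring at (321,163), the arm end at about (322,228) with the red knob under it, and the jug at right (which I'll avoid). Checking the positions from it.

Run:
```python
from h import *
import pickle
c=pickle.load(open("w1.pkl","rb")); P=pts(c); Z=P[...,2]
g=c["img"].astype(int); 
# tower top plate
m=np.zeros((480,640),bool); m[118:205,270:375]=1
q=P[m&(Z>.060)&(Z<.0735)]; print("tower",len(q),cv2.minAreaRect((q[:,:2]*1000).astype(np.float32)),np.median(q[:,2]))
# white ring
w=m&(g.min(-1)>190); v,u=np.where(w); e=cv2.minEnclosingCircle(np.stack([u,v],1).astype(np.float32)); print("ring",e,np.round(onz(c,*e[0],.07)*1000,1))
# arm end
m2=np.zeros_like(m); m2[180:250,300:345]=1; m2&=(Z>.078)&(Z<.12)
v,u=np.where(m2); print("arm px",u.min(),u.max(),v.max()); 
A=P[m2]*1000; print("arm far y pts",np.round(A[np.argsort(A[:,1])[:15]].mean(0),1))
for lo in range(-270,-200,10):
    a=A[(A[:,1]>=lo)&(A[:,1]<lo+10)]
    if len(a): print(lo,len(a),np.round(np.median(a,0),1),np.round([a[:,0].min(),a[:,0].max()],1))
print(g[222,318],np.round(P[235,323]*1000),g[215,313],np.round(P[218,312]*1000))
```

```text
tower 3510 ((536.046875, -198.1168975830078), (70.01497650146484, 69.03070068359375), 8.31462287902832) 0.06714848572209223
ring ((322.0, 161.0), 67.47602081298828) [ 535.4 -195.3   70. ]
arm px 306 339 245
arm far y pts [ 544.8 -267.4   90.1]
-270 142 [ 545.1 -263.5   90.9] [535.6 554.7]
-260 246 [ 544.6 -254.8   92.1] [534.5 555.2]
-250 171 [ 543.2 -245.2   93.4] [535.7 552.6]
-240 199 [ 540.6 -234.3   94.9] [526.3 548.8]
-230 302 [ 540.9 -225.4   95.9] [525.6 555.2]
-220 226 [ 538.4 -214.2   98. ] [524.5 551.2]
-210 37 [ 540.8 -209.4   99.1] [530.7 552.9]
[208 211 220] [ 545. -258.   92.] [100  24  22] [ 534. -252.   56.]
```

>>> {"op": "arm_command", "data": {
  "xyz": [
    [1,-7.5,0],
    [0,0,-40],
    [0,0,-40],
    [0,0,-40],
    [0,0,-30],
    [0,0,-20],
    [0,0,-9],
    [0,0,0],
    [0,0,0]
  ],
  "spin": [0,0,0,0,0,0,0,0,0]
}}

```text
time: 3.05
tool_pos: [0.5444, -0.2544, 0.227]
tool_rot: [3.14, 0.001, 1.718]
contact_force: [0.4, -0.9, -0.5]
opening: 0.0506
grip_force: 0.0
```

>>> {"op": "arm_command", "data": {
  "xyz": [
    [0,0,0],
    [0,0,0],
    [0,0,0],
    [0,0,0],
    [0,0,0],
    [0,0,0],
    [0,0,0],
    [0,0,0]
  ],
  "spin": [0,0,0,0,0,0,0,0],
  "jaw": -1,
  "squeeze": 25
}}

```text
time: 3.85
tool_pos: [0.5441, -0.2547, 0.2259]
tool_rot: [3.141, 0.0, 1.717]
contact_force: [1.1, -0.1, 2.4]
opening: 0.0215
grip_force: 25.0
```

Run:
```python
import numpy as np
f=np.linspace(0,3.34,41); a=f-np.radians(11)
ay=np.stack([-np.cos(a),np.sin(a)]); n=np.stack([-np.sin(a),-np.cos(a)])
# at f=0: n=(.19,-.98)
k=62*ay+26*n; print(k[:,0],k[:,-1])
d=np.radians(8.35); W=np.stack([-np.sin(d)*k[0],np.cos(d)*k[0],k[1]],1)
r=np.round(np.diff(np.round(W-W[0],1),axis=0),1)
print(r[:20].tolist());print(r[20:].tolist())
```

```text
[-55.89985149 -37.35246448] [62.16567005 25.60135676]
[[0.4, -2.9, 4.8], [0.4, -2.5, 5.0], [0.3, -2.0, 5.2], [0.2, -1.7, 5.4], [0.2, -1.1, 5.5], [0.1, -0.8, 5.5], [0.0, -0.2, 5.6], [0.0, 0.2, 5.7], [-0.1, 0.7, 5.5], [-0.1, 1.1, 5.5], [-0.3, 1.6, 5.4], [-0.3, 2.0, 5.2], [-0.3, 2.4, 5.1], [-0.5, 2.9, 4.8], [-0.4, 3.2, 4.6], [-0.6, 3.6, 4.2], [-0.5, 3.9, 4.0], [-0.7, 4.3, 3.6], [-0.6, 4.5, 3.2], [-0.7, 4.8, 2.9]]
[[-0.8, 5.0, 2.4], [-0.7, 5.2, 2.0], [-0.8, 5.3, 1.6], [-0.8, 5.5, 1.1], [-0.8, 5.5, 0.6], [-0.8, 5.5, 0.2], [-0.8, 5.6, -0.3], [-0.8, 5.5, -0.8], [-0.8, 5.4, -1.2], [-0.8, 5.3, -1.7], [-0.8, 5.2, -2.1], [-0.7, 4.9, -2.5], [-0.7, 4.7, -3.0], [-0.7, 4.5, -3.3], [-0.6, 4.2, -3.7], [-0.5, 3.8, -4.1], [-0.5, 3.5, -4.3], [-0.5, 3.1, -4.7], [-0.4, 2.8, -4.9], [-0.3, 2.3, -5.0]]
```

>>> {"op": "arm_command", "data": {
  "xyz": [
    [0.4,-2.9,4.8],
    [0.4,-2.5,5.0],
    [0.3,-2.0,5.2],
    [0.2,-1.7,5.4],
    [0.2,-1.1,5.5],
    [0.1,-0.8,5.5],
    [0.0,-0.2,5.6],
    [0.0,0.2,5.7],
    [-0.1,0.7,5.5],
    [-0.1,1.1,5.5]
  ],
  "spin": [0,0,0,0,0,0,0,0,0,0]
}}

```text
time: 4.85
tool_pos: [0.5454, -0.2639, 0.2798]
tool_rot: [3.142, 0.0, 1.717]
contact_force: [3.9, 1.5, -6.5]
opening: 0.0217
grip_force: 25.0
```

Run:
```python
from h import *
c=read_camera("scene"); 
cv2.imwrite("pics/f1.png",cv2.resize(c["img"][130:290,180:340],None,fx=3.5,fy=3.5)[...,::-1])
```

```text
(no output)
```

View pics/f1.png

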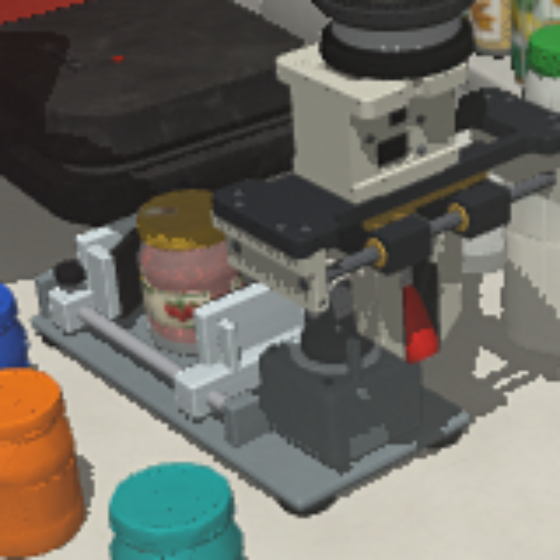

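The handle is swinging up with the knob in the grip (red knob at crop (420,325)). Carrying on over the top.

>>> {"op": "arm_command", "data": {
  "xyz": [
    [-0.3,1.6,5.4],
    [-0.3,2.0,5.2],
    [-0.3,2.4,5.1],
    [-0.5,2.9,4.8],
    [-0.4,3.2,4.6],
    [-0.6,3.6,4.2],
    [-0.5,3.9,4.0],
    [-0.7,4.3,3.6],
    [-0.6,4.5,3.2],
    [-0.7,4.8,2.9]
  ],
  "spin": [0,0,0,0,0,0,0,0,0,0]
}}

```text
time: 5.9
tool_pos: [0.5404, -0.2306, 0.3233]
tool_rot: [3.141, 0.001, 1.717]
contact_force: [2.6, -4.0, -1.3]
opening: 0.0209
grip_force: 25.0
```

>>> {"op": "arm_command", "data": {
  "xyz": [
    [-0.8,5.0,2.4],
    [-0.7,5.2,2.0],
    [-0.8,5.3,1.6],
    [-0.8,5.5,1.1],
    [-0.8,5.5,0.6],
    [-0.8,5.5,0.2],
    [-0.8,5.6,-0.3],
    [-0.8,5.5,-0.8],
    [-0.8,5.4,-1.2],
    [-0.8,5.3,-1.7]
  ],
  "spin": [0,0,0,0,0,0,0,0,0,0]
}}

```text
time: 6.9
tool_pos: [0.5325, -0.1762, 0.3264]
tool_rot: [3.141, -0.0, 1.717]
contact_force: [1.9, -2.9, 4.1]
opening: 0.0211
grip_force: 25.0
```

>>> {"op": "arm_command", "data": {
  "xyz": [
    [-0.8,5.2,-2.1],
    [-0.7,4.9,-2.5],
    [-0.7,4.7,-3.0],
    [-0.7,4.5,-3.3],
    [-0.6,4.2,-3.7],
    [-0.5,3.8,-4.1],
    [-0.5,3.5,-4.3],
    [-0.5,3.1,-4.7],
    [-0.4,2.8,-4.9],
    [-0.3,2.3,-5.0],
    [0,0,-2],
    [0,0,0]
  ],
  "spin": [0,0,0,0,0,0,0,0,0,0,0,0]
}}

```text
time: 8.1
tool_pos: [0.5266, -0.1356, 0.2861]
tool_rot: [-3.141, -0.005, 1.717]
contact_force: [2.9, 7.7, 4.8]
opening: 0.0216
grip_force: 25.0
```

Run:
```python
from h import *
c=read_camera("scene"); s=observe(); print(np.round(s["contact_force"],2),np.round(s["tool_pos"],4),np.round(s["torque"],2))
cv2.imwrite("pics/f2.png",cv2.resize(c["img"][130:290,180:340],None,fx=3.5,fy=3.5)[...,::-1])
```

```text
[2.56 7.31 3.78] [ 0.5266 -0.1356  0.2861] [ 0.78 -0.45 -0.  ]
```

View pics/f2.png

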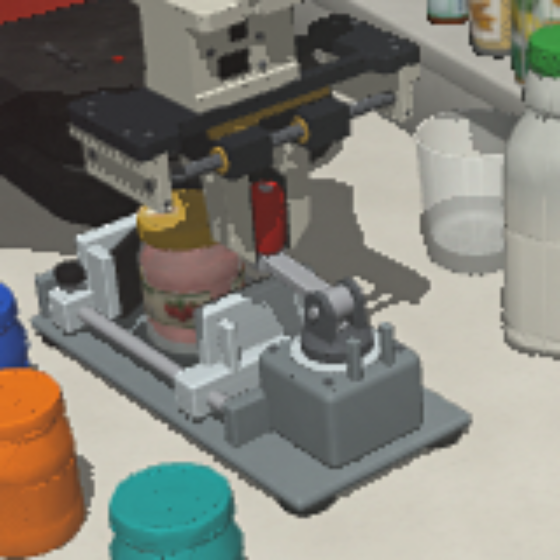

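The handle is folded over with the knob upright (crop (270,215)) and the arm appears level. I'll press down a little to make sure it's home, release, spin 90° away from the jug, then check the level and knob position.

>>> {"op": "arm_command", "data": {
  "xyz": [
    [0,0,-3],
    [0,0,0]
  ],
  "spin": [0,0]
}}

```text
time: 8.35
tool_pos: [0.5265, -0.1352, 0.2832]
tool_rot: [-3.141, -0.006, 1.717]
contact_force: [2.8, 10.1, 5.3]
opening: 0.0216
grip_force: 25.0
```

>>> {"op": "arm_command", "data": {
  "xyz": [
    [0,0,3],
    [0,0,0],
    [0,0,3],
    [0,0,0],
    [0,0,0],
    [0,0,0],
    [0,0,0],
    [0,0,0],
    [0,0,0],
    [0,0,0],
    [0,0,0],
    [0,0,0],
    [0,0,0]
  ],
  "spin": [0,0,0,-8,-8,-8,-8,-8,-8,-8,-8,-8,-8],
  "jaw": 0.1
}}

```text
time: 9.65
tool_pos: [0.5266, -0.1379, 0.2894]
tool_rot: [-3.141, 0.001, 0.315]
contact_force: [-0.8, 0.0, 0.3]
opening: 0.0509
grip_force: 0.0
```

Run:
```python
from h import *
s=observe(); print(s["time"],np.round(s["contact_force"],2),np.round(s["tool_pos"],4),np.round(s["tool_rot"],3),s["opening"])
def comp(c,box):
    v0,v1,u0,u1=box
    h=cv2.cvtColor(c["img"],cv2.COLOR_RGB2HSV); mm=((h[...,0]<5)|(h[...,0]>174))&(h[...,1]>170)
    w=np.zeros_like(mm); w[v0:v1,u0:u1]=1; mm&=w
    n,l,st,ce=cv2.connectedComponentsWithStats(mm.astype(np.uint8))
    for i in range(1,n):
        if st[i,4]>40: q=pts(c)[l==i]*1000; print(st[i],ce[i],np.round(np.median(q,0)),"z",np.round(np.percentile(q[:,2],[3,97])),"@124",np.round(onz(c,*ce[i],.124)*1000,1))
c=read_camera("scene"); comp(c,(160,230,230,290))
P=pts(c)
# arm: points z .09-.115 near line from hinge to knob
o=np.array([.5353,-.198]); R=np.array([[.9894,.1452],[-.1452,.9894]])
L=(P[...,:2]-o)@np.array([[.9894,-.1452],[.1452,.9894]])
m=(abs(L[...,0])<.012)&(P[...,2]>.085)&(P[...,2]<.125)
for a in range(-10,75,8):
    k=m&(L[...,1]>a/1e3)&(L[...,1]<(a+8)/1e3)
    if k.sum()>3: print(a,k.sum(),np.round(np.percentile(P[k][:,2]*1000,[50,90]),1),np.round(L[k][:,0].mean()*1000,1))
w=read_camera("wrist"); save(w,"w2"); comp(w,(0,480,0,640))
cv2.imwrite("pics/w2.png",np.hstack([w["img"][100:400,120:520],cv2.resize(c["img"][140:260,190:340],(400,300))])[...,::-1])
```

```text
9.65 [-0.8   0.02  0.27] [ 0.5266 -0.1379  0.2894] [-3.141e+00  1.000e-03  3.150e-01] 0.050869525474429994
[250 185   9  20 105] [253.33333333 193.98095238] [ 519. -144.  130.] z [107. 143.] @124 [ 524.5 -135.6  124. ]
-10 74 [102.  107.6] 1.5
-2 19 [106.5 108.4] -0.5
6 11 [101.9 103.8] -0.9
14 25 [101.9 124.7] -1.0
22 37 [102.5 121.3] -1.8
30 28 [102.  119.2] -3.3
38 20 [101.5 102.9] -2.5
46 77 [111.8 122.3] -2.1
54 47 [107.3 122.2] -7.8
62 10 [108.8 120.5] -8.4
[ 298  270   47   44 1673] [321.17154812 293.69814704] [ 536. -134.  134.] z [111. 143.] @124 [ 531.1 -135.2  124. ]
```

View pics/w2.png

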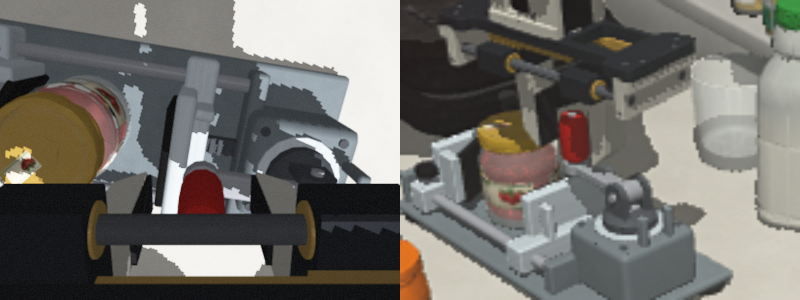

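The arm is level at z=102 mm along its length, so the handle is home. The knob is upright at about (526,-136). Now I grip it for cranking.

>>> {"op": "arm_command", "data": {
  "xyz": [
    [0,1,-2],
    [0,0.5,-1],
    [0,0,0],
    [0,0,0],
    [0,0,0],
    [0,0,0],
    [0,0,0],
    [0,0,0],
    [0,0,0],
    [0,0,0]
  ],
  "spin": [-5,-4.7,0,0,0,0,0,0,0,0],
  "jaw": -1,
  "squeeze": 25
}}

```text
time: 10.75
tool_pos: [0.527, -0.1373, 0.2867]
tool_rot: [3.14, -0.0, 0.155]
contact_force: [-0.1, -4.6, -3.1]
opening: 0.0216
grip_force: 25.0
```

```bash
cat > cr.py <<'E'
import numpy as np,sys
# increments for knob from angle a to b (clockwise from vice +y), step n
def inc(a,b,n,R=62,d=np.radians(8.35)):
    t=np.linspace(a,b,n+1); x=R*np.sin(t); y=R*np.cos(t)
    W=np.stack([np.cos(d)*x-np.sin(d)*y,np.sin(d)*x+np.cos(d)*y],1)
    D=np.diff(np.round(W-W[0],1),axis=0); return [[round(p,1),round(q,1),0] for p,q in D]
if __name__=="__main__":
    a,b,n=map(float,sys.argv[1:]); r=inc(a,b,int(n))
    for i in range(0,len(r),20): print(r[i:i+20])
E
python3 cr.py 0 6.3 63
cat > st.py <<'E'
from h import *
s=observe(); o=np.array([.535,-.1974]); p=s["tool_pos"][:2]-o; d=np.radians(8.35)
ex=np.array([np.cos(d),np.sin(d)]); ey=np.array([-np.sin(d),np.cos(d)])
x,y=p@ex,p@ey; th=np.arctan2(x,y); f=s["contact_force"]; t=np.cos(th)*ex-np.sin(th)*ey; r=np.sin(th)*ex+np.cos(th)*ey
print("t %.2f th %.3f R %.1f Ftan %.2f Frad %.2f Fz %.2f op %.4f"%(s["time"],th%6.2832,np.hypot(x,y)*1e3,f[:2]@t,f[:2]@r,f[2],s["opening"]),np.round(s["tool_pos"],4))
E
python3 st.py
```

```text
[[np.float64(6.2), np.float64(0.6), 0], [np.float64(6.2), np.float64(0.0), 0], [np.float64(6.1), np.float64(-0.7), 0], [np.float64(6.1), np.float64(-1.2), 0], [np.float64(5.9), np.float64(-1.9), 0], [np.float64(5.7), np.float64(-2.4), 0], [np.float64(5.4), np.float64(-3.0), 0], [np.float64(5.1), np.float64(-3.5), 0], [np.float64(4.8), np.float64(-4.1), 0], [np.float64(4.3), np.float64(-4.4), 0], [np.float64(3.8), np.float64(-4.9), 0], [np.float64(3.3), np.float64(-5.2), 0], [np.float64(2.8), np.float64(-5.6), 0], [np.float64(2.2), np.float64(-5.7), 0], [np.float64(1.7), np.float64(-6.0), 0], [np.float64(1.0), np.float64(-6.1), 0], [np.float64(0.4), np.float64(-6.2), 0], [np.float64(-0.2), np.float64(-6.2), 0], [np.float64(-0.8), np.float64(-6.2), 0], [np.float64(-1.5), np.float64(-6.0), 0]]
[[np.float64(-2.0), np.float64(-5.8), 0], [np.float64(-2.6), np.float64(-5.7), 0], [np.float64(-3.2), np.float64(-5.3), 0], [np.float64(-3.6), np.float64(-5.0), 0], [np.float64(-4.2), np.float64(-4.6), 0], [np.float64(-4.6), np.float64(-4.2), 0], [np.float64(-4.9), np.float64(-3.7), 0], [np.float6
[... 813 characters left out ...]
), np.float64(6.2), 0], [np.float64(0.0), np.float64(6.2), 0], [np.float64(0.5), np.float64(6.1), 0], [np.float64(1.2), np.float64(6.1), 0], [np.float64(1.8), np.float64(5.9), 0], [np.float64(2.4), np.float64(5.8), 0], [np.float64(2.9), np.float64(5.4), 0], [np.float64(3.4), np.float64(5.2), 0], [np.float64(4.0), np.float64(4.7), 0], [np.float64(4.4), np.float64(4.4), 0], [np.float64(4.8), np.float64(3.9), 0], [np.float64(5.2), np.float64(3.4), 0], [np.float64(5.5), np.float64(2.8), 0]]
[[np.float64(5.8), np.float64(2.3), 0], [np.float64(5.9), np.float64(1.7), 0], [np.float64(6.1), np.float64(1.1), 0]]
t 10.75 th 0.013 R 60.6 Ftan -0.72 Frad -4.53 Fz -3.08 op 0.0216 [ 0.527  -0.1373  0.2867]
```

>>> {"op": "arm_command", "data": {
  "xyz": [
    [6.2,-0.6,0],
    [6.2,0,0],
    [6.1,-0.7,0],
    [6.1,-1.2,0],
    [5.9,-1.9,0],
    [5.7,-2.4,0],
    [5.4,-3.0,0],
    [5.1,-3.5,0],
    [4.8,-4.1,0],
    [4.3,-4.4,0]
  ],
  "spin": [0,0,0,0,0,0,0,0,0,0]
}}

```text
time: 11.75
tool_pos: [0.5821, -0.1574, 0.2866]
tool_rot: [-3.139, 0.003, 0.155]
contact_force: [-4.9, 3.9, 3.8]
opening: 0.0214
grip_force: 25.0
```

```bash
sed -i 's/\.535,-\.1974/.5353,-.1986/' st.py; python3 st.py
```

```text
t 11.75 th 0.995 R 62.4 Ftan -6.12 Frad -1.11 Fz 3.80 op 0.0214 [ 0.5821 -0.1574  0.2866]
```

>>> {"op": "arm_command", "data": {
  "xyz": [
    [3.8,-4.9,0],
    [3.3,-5.2,0],
    [2.8,-5.6,0],
    [2.2,-5.7,0],
    [1.7,-6.0,0],
    [1.0,-6.1,0],
    [0.4,-6.2,0],
    [-0.2,-6.2,0],
    [-0.8,-6.2,0],
    [-1.5,-6.0,0]
  ],
  "spin": [0,0,0,0,0,0,0,0,0,0]
}}

```text
time: 12.75
tool_pos: [0.5958, -0.2152, 0.2867]
tool_rot: [-3.139, -0.001, 0.155]
contact_force: [3.5, 4.8, -0.6]
opening: 0.0213
grip_force: 25.0
```

```bash
python3 st.py
python3 - <<'E'
from h import *
# geometry of jaw pad / jar / end jaw along vice y
o=np.array([.5353,-.1986]); d=np.radians(8.35); ex=np.array([np.cos(d),np.sin(d)]); ey=np.array([-np.sin(d),np.cos(d)])
c=read_camera("scene"); t=read_camera("top")
cv2.imwrite("pics/g.png",np.hstack([cv2.resize(c["img"][140:260,180:330],(500,400)),cv2.resize(t["img"][205:300,160:255],(300,400))])[...,::-1])
for nm,q in(("scene",c),("top",t)):
    P=pts(q); y=(P[...,:2]-o)@ey*1e3; x=(P[...,:2]-o)@ex*1e3; z=P[...,2]*1e3
    h=cv2.cvtColor(q["img"],cv2.COLOR_RGB2HSV)
    g=(h[...,0]>15)&(h[...,0]<32)&(h[...,1]>100)&(abs(x)<60)&(y>60)&(y<260)&(z>92)&(z<115)
    print(nm,"lid",g.sum(),np.round([np.median(z[g]),*np.percentile(y[g],[1,99]),*np.percentile(x[g],[1,99])],1))
    for a,b in((70,82),):
        m=(z>a)&(z<b)&(abs(x)<65)&(y>60)&(y<250)&~g
        hh,e=np.histogram(y[m],np.arange(60,250,5)); print([(int(e[i]),int(hh[i])) for i in range(len(hh)) if hh[i]>8])
E
```

```text
t 12.75 th 1.984 R 62.8 Ftan -5.58 Frad 2.15 Fz -0.63 op 0.0213 [ 0.5958 -0.2152  0.2867]
scene lid 363 [100.6 116.8 172.5 -26.6  30.7]
[(85, 60), (90, 109), (95, 39), (100, 10), (115, 47), (120, 45), (125, 27), (130, 18), (135, 10), (140, 13), (175, 14), (180, 15), (185, 16), (190, 9), (195, 55), (200, 27), (205, 11)]
  return _methods._mean(a, axis=axis, dtype=dtype,
  ret = ret.dtype.type(ret / rcount)
Traceback (most recent call last):
IndexError: index -1 is out of bounds for axis 0 with size 0
```

View pics/g.png

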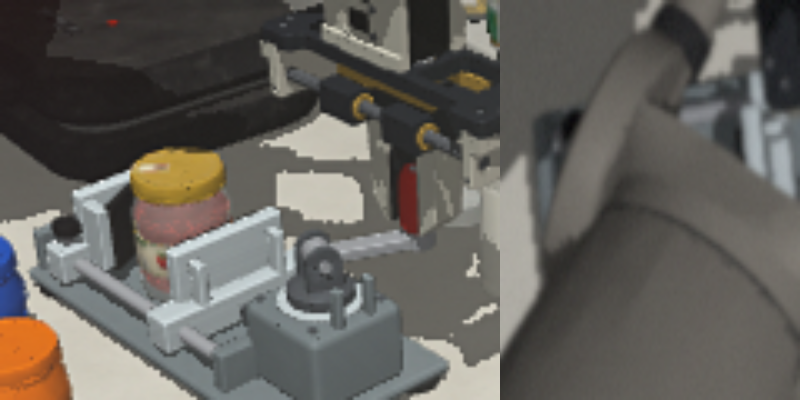

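The jaw is advancing and the loose crank takes about 6 N. The jar's near face is at about y=112 with the pad at 108, so contact comes soon and the nip somewhere after 2.9 rad.

>>> {"op": "arm_command", "data": {
  "xyz": [
    [-2.0,-5.8,0],
    [-2.6,-5.7,0],
    [-3.2,-5.3,0],
    [-3.6,-5.0,0],
    [-4.2,-4.6,0],
    [-4.6,-4.2,0]
  ],
  "spin": [0,0,0,0,0,0]
}}

```text
time: 13.45
tool_pos: [0.5758, -0.2464, 0.2868]
tool_rot: [-3.142, -0.002, 0.154]
contact_force: [4.6, 2.6, -2.0]
opening: 0.0214
grip_force: 25.0
```

```bash
python3 st.py
```

```text
t 13.45 th 2.585 R 62.6 Ftan -5.12 Frad 1.00 Fz -2.02 op 0.0214 [ 0.5758 -0.2464  0.2868]
```

>>> {"op": "arm_command", "data": {
  "xyz": [
    [-4.9,-3.7,0],
    [-5.4,-3.1,0]
  ],
  "spin": [0,0]
}}

```text
time: 13.65
tool_pos: [0.5655, -0.2534, 0.2868]
tool_rot: [3.141, -0.002, 0.154]
contact_force: [5.9, 2.2, -2.5]
opening: 0.0214
grip_force: 25.0
```

```bash
python3 st.py
```

```text
t 13.65 th 2.784 R 62.5 Ftan -6.25 Frad 0.91 Fz -2.54 op 0.0214 [ 0.5655 -0.2534  0.2868]
```

>>> {"op": "arm_command", "data": {
  "xyz": [
    [-5.6,-2.6,0],
    [-5.8,-2.1,0]
  ],
  "spin": [0,0]
}}

```text
time: 13.85
tool_pos: [0.5541, -0.2582, 0.2868]
tool_rot: [3.141, -0.003, 0.154]
contact_force: [6.5, 2.5, -2.6]
opening: 0.0214
grip_force: 25.0
```

```bash
python3 st.py
```

```text
t 13.85 th 2.982 R 62.5 Ftan -6.96 Frad -0.45 Fz -2.55 op 0.0214 [ 0.5541 -0.2582  0.2868]
```

>>> {"op": "arm_command", "data": {
  "xyz": [
    [-6.0,-1.5,0],
    [-6.2,-0.8,0]
  ],
  "spin": [0,0]
}}

```text
time: 14.05
tool_pos: [0.5419, -0.2606, 0.2868]
tool_rot: [3.14, -0.003, 0.154]
contact_force: [6.1, 1.0, -3.2]
opening: 0.0214
grip_force: 25.0
```

```bash
python3 st.py
```

```text
t 14.05 th 3.181 R 62.4 Ftan -6.15 Frad -0.32 Fz -3.22 op 0.0214 [ 0.5419 -0.2606  0.2868]
```

>>> {"op": "arm_command", "data": {
  "xyz": [
    [-6.2,-0.2,0],
    [-6.2,0.4,0]
  ],
  "spin": [0,0]
}}

```text
time: 14.25
tool_pos: [0.5295, -0.2606, 0.2869]
tool_rot: [3.14, -0.003, 0.154]
contact_force: [7.6, 0.5, -3.6]
opening: 0.0217
grip_force: 25.0
```

```bash
python3 st.py
```

```text
t 14.25 th 3.380 R 62.2 Ftan -7.48 Frad -1.16 Fz -3.62 op 0.0217 [ 0.5295 -0.2606  0.2869]
```

>>> {"op": "arm_command", "data": {
  "xyz": [
    [-6.1,1.0,0],
    [-6.0,1.6,0]
  ],
  "spin": [0,0]
}}

```text
time: 14.45
tool_pos: [0.5174, -0.2581, 0.2869]
tool_rot: [3.139, -0.003, 0.154]
contact_force: [6.3, 0.1, -4.0]
opening: 0.0215
grip_force: 25.0
```

```bash
python3 st.py
```

```text
t 14.45 th 3.579 R 62.1 Ftan -5.96 Frad -1.93 Fz -4.03 op 0.0215 [ 0.5174 -0.2581  0.2869]
```

>>> {"op": "arm_command", "data": {
  "xyz": [
    [-5.8,2.2,0],
    [-5.5,2.7,0]
  ],
  "spin": [0,0]
}}

```text
time: 14.65
tool_pos: [0.5063, -0.2534, 0.287]
tool_rot: [3.138, -0.004, 0.153]
contact_force: [9.5, -2.0, -6.1]
opening: 0.0211
grip_force: 25.0
```

```bash
python3 st.py
```

```text
t 14.65 th 3.773 R 62.0 Ftan -9.34 Frad -2.63 Fz -6.06 op 0.0211 [ 0.5063 -0.2534  0.287 ]
```

>>> {"op": "arm_command", "data": {
  "xyz": [
    [-5.2,3.3,0]
  ],
  "spin": [0]
}}

```text
time: 14.75
tool_pos: [0.5014, -0.2504, 0.2872]
tool_rot: [3.137, -0.005, 0.153]
contact_force: [10.5, -3.4, -5.5]
opening: 0.0215
grip_force: 25.0
```

```bash
python3 st.py
```

```text
t 14.75 th 3.867 R 61.9 Ftan -10.71 Frad -2.89 Fz -5.52 op 0.0215 [ 0.5014 -0.2504  0.2872]
```

The nip shows at about 3.6 rad, and the force is now 10.7 N, about 4 N above the loose crank. Pausing to feel it.

>>> {"op": "arm_command", "data": {
  "xyz": [
    [0,0,0],
    [0,0,0],
    [0,0,0]
  ],
  "spin": [0,0,0]
}}

```text
time: 15.05
tool_pos: [0.5012, -0.2502, 0.2871]
tool_rot: [3.138, -0.003, 0.154]
contact_force: [6.7, -1.5, -3.5]
opening: 0.0214
grip_force: 25.0
```

```bash
python3 st.py
```

```text
t 15.05 th 3.871 R 61.8 Ftan -6.38 Frad -2.47 Fz -3.49 op 0.0214 [ 0.5012 -0.2502  0.2871]
```

>>> {"op": "arm_command", "data": {
  "xyz": [
    [0,0,0],
    [0,0,0]
  ],
  "spin": [0,0]
}}

```text
time: 15.25
tool_pos: [0.5012, -0.2502, 0.2871]
tool_rot: [3.138, -0.003, 0.154]
contact_force: [7.5, -2.9, -2.9]
opening: 0.0213
grip_force: 25.0
```

```bash
python3 st.py
```

```text
t 15.25 th 3.871 R 61.9 Ftan -7.84 Frad -1.71 Fz -2.85 op 0.0213 [ 0.5012 -0.2502  0.2871]
```

Held pause force is about 7 N, meaning roughly 4 N of clamping feel (about 25–35 N on the jar). I'll relieve the push, let go and lift away.

>>> {"op": "arm_command", "data": {
  "xyz": [
    [1.2,-0.8,0],
    [0,0,0]
  ],
  "spin": [0,0]
}}

```text
time: 15.45
tool_pos: [0.5018, -0.2507, 0.2868]
tool_rot: [3.141, -0.001, 0.153]
contact_force: [3.2, -1.5, -2.2]
opening: 0.0215
grip_force: 25.0
```

>>> {"op": "arm_command", "data": {
  "xyz": [
    [0,0,0],
    [0,0,0],
    [0,0,0],
    [0,0,0],
    [0,0,0],
    [0,0,5],
    [0,0,10],
    [0,0,20],
    [0,0,30],
    [0,0,40],
    [0,0,40],
    [0,0,20],
    [0,0,0],
    [0,0,0]
  ],
  "spin": [0,0,0,0,0,0,0,0,0,0,0,0,0,0],
  "jaw": -0.2
}}

```text
time: 16.85
tool_pos: [0.5012, -0.2503, 0.4519]
tool_rot: [3.141, -0.0, 0.152]
contact_force: [0.8, -0.3, -1.1]
opening: 0.0364
grip_force: 0.0
```

```bash
python3 st.py
python3 - <<'E'
from h import *
c=read_camera("scene"); w=read_camera("wrist")
cv2.imwrite("pics/end.png",np.hstack([cv2.resize(c["img"][140:290,180:340],(426,400)),cv2.resize(w["img"],(370,278)) if 0 else cv2.resize(w["img"],(374,400))])[...,::-1])
E
```

```text
t 16.85 th 3.871 R 61.9 Ftan -0.82 Frad -0.16 Fz -1.09 op 0.0364 [ 0.5012 -0.2503  0.4519]
```

View pics/end.png

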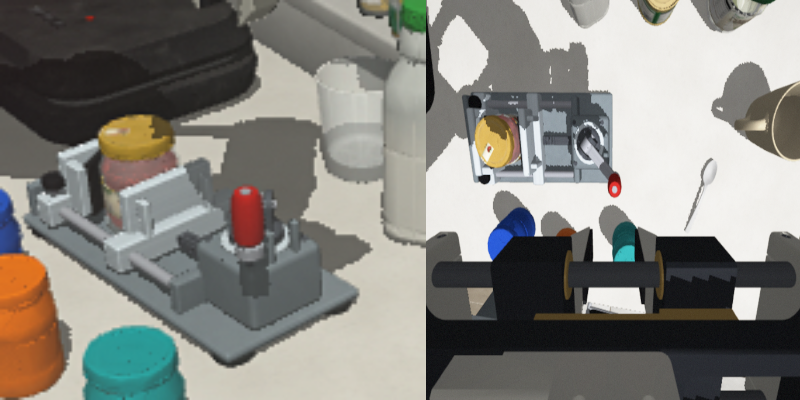

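The jar sits between both jaws (left crop (138,170)), the handle is out with the knob upright at (247,215), and the gripper is clear. Handing in.

```bash
python3 -c "
from cell import *
print(hand_in())"
```

```text
the job is handed in; nothing more can be done
None
```

The handle is folded home, the jar is clamped at about 4 N above the loose crank (estimated 25–35 N on the jar), the handle is left out, and the job was handed in at about 17 s; no verdict came back.

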